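# Sort tumbler feet by their drag

### The job

The three rubber-soled machine feet look alike but their rubber has aged differently: first drag each of the three along the stone slab to a new spot at least 3 cm away, standing on the slab, and feel how hard it drags. Once all three have been tried, pick up the one that drags hardest and set it down in the square wooden tray, set the one that slides most easily in the round metal dish, and leave the middling one standing on the slab. Be gentle: do not bear down on the feet, the slab or the containers, do not drop or tip a foot, and leave everything else where it is.

Things in the scene. Friction and masses are not known exactly. Their poses are not given: they have to be found in the camera images.
- foot_a: steel machine foot, 60 mm tall, 0.7 kg: black rubber sole 66 mm across, 8 mm thick; polished (slippery) round steel body 66 mm across from 8 to 28 mm height; on it a plain stud 18 mm across up to 60 mm, to pick it up by (30 mm collar, 3 mm high, at its root). Origin: centre of the sole's underside, z up the stud.
- foot_b: second foot, same look, shape, size and origin as foot_a. Only the rubber's grip differs: under their own weight the three need roughly 0.7 N, 2.4 N and 5.5 N to keep sliding (each within about a fourth). Which stands where changes. Weights agree within 5%.
- foot_c: third foot, same look, shape, size and origin as foot_a. Pushed by a finger on its steel body, from 8 to 25 mm height, a foot slides without tipping
- slab_top (a point): centre of the top face of the flat, smooth dark stone slab on which the three feet stand in a row (280 mm along its x, 400 mm along its y, 20 mm thick, fixed to the bench); z up. The row of feet runs along its y, the feet some 135 mm apart and up to 50 mm off its middle line in x
- tray_in (a point): centre of the inner floor of the square open wooden tray (104 x 104 mm outside, walls 6 mm thick, rim 20 mm above this floor; inside 92 x 92 mm; floor 6 mm above the bench); fixed; at one side of the slab, dish at the other, sides may swap
- dish_in (a point): centre of the inner floor of the round open metal dish (rim 110 mm across and 20 mm above this floor, floor 92 mm across and 6 mm above the bench); fixed
- collar: bystander on the slab: small steel ring 24 mm across, 12 mm high; origin at its underside
- dowel: bystander on the slab: upright brass dowel 20 mm across, 30 mm high; origin at its underside
- mallet: bystander: wooden mallet lying on the bench beyond the slab, 275 mm long, 50 mm high; origin on the bench at the joint of head and handle
- jar: bystander: green glass jar, 56 mm across, 60 mm high; origin at its underside
- clearbox: bystander: open clear plastic box 80 x 110 x 50 mm; origin at its underside
- driver: bystander: screwdriver lying on the bench; origin at its middle, underside
Not all that is in view belongs to the job. Leave any red look-alike of the foot_a alone.

How it is judged (in metres and radians):
On the way:
1. all three feet stand upright on the slab, each at least 25 mm from where it began (z of foot_a in the frame of slab_top between -0.005 and 0.005 m and x of foot_a in the frame of slab_top between -0.14 and 0.14 m and y of foot_a in the frame of slab_top between -0.2 and 0.2 m and angle between each of foot_a, foot_b, foot_c's own z axis and vertical below 0.12 rad and distance of each of foot_a, foot_b, foot_c from where it was at the start of the episode above 0.025 m and z of foot_b in the frame of slab_top between -0.005 and 0.005 m and x of foot_b in the frame of slab_top between -0.14 and 0.14 m and y of foot_b in the frame of slab_top between -0.2 and 0.2 m and z of foot_c in the frame of slab_top between -0.005 and 0.005 m and x of foot_c in the frame of slab_top between -0.14 and 0.14 m and y of foot_c in the frame of slab_top between -0.2 and 0.2 m), for 0.2 s.
At the end, for the whole second after the job is handed in: the hardest-dragging foot stands on the floor of the wooden tray and the easiest-sliding one on the floor of the metal dish (each within 32 mm of its middle), the middling one stands on the slab; all upright within 7 degrees, released and at rest (horizontal distance between foot_b and tray_in below 0.032 m and z of foot_b in the frame of tray_in below 0.006 m and angle between each of foot_b, foot_c, foot_a's own z axis and vertical below 0.12 rad and horizontal distance between foot_c and dish_in below 0.032 m and z of foot_c in the frame of dish_in below 0.006 m and z of foot_a in the frame of slab_top between -0.005 and 0.005 m and x of foot_a in the frame of slab_top between -0.14 and 0.14 m and y of foot_a in the frame of slab_top between -0.2 and 0.2 m and linear speed of each of foot_a, foot_b, foot_c below 0.01 m/s); the robot touches nothing.
It fails at once if a foot is tipped more than about 30 degrees (angle between any of foot_a, foot_b, foot_c's own z axis and vertical above 0.5 rad).
It fails at once if a foot is pressed on or dropped onto the slab, the tray or the dish with more than 60 N (contact force between any of foot_a, foot_b, foot_c and slab above 60 N or contact force between any of foot_a, foot_b, foot_c and tray above 60 N or contact force between any of foot_a, foot_b, foot_c and dish above 60 N).
It fails at once if the robot presses on the slab, the tray or the dish with more than 20 N (contact force between any of the arm, the fingers and slab above 20 N or contact force between any of the arm, the fingers and tray above 20 N or contact force between any of the arm, the fingers and dish above 20 N).
It fails at once if another thing on the slab or bench is moved by more than 30 mm (distance of any of collar, dowel, mallet, jar, clearbox, driver from where it was at the start of the episode above 0.03 m).
It also fails if it takes over 72 s, if anything falls off the work surface, if the arm or the gripper's body presses on something with over 40 N, if the wrist force passes 120 N, or if a joint passes its speed limit or range.

### The arm

A 6-joint arm with a two-finger parallel gripper is mounted at the origin on the work surface. World frame = base frame: x ahead of the robot, y to its left, z up, the work surface at z = 0. Lengths are in mm, angles in rad, forces in N, time in s.
With the tool pointing down it reaches from about 300 to 775 mm from the base axis. Payload 14.6 kg.
Tool frame: the origin (TCP) lies midway between the tips of the shut fingers; the grasp point (between the pads) lies 19 mm behind it (manip.grip_point_offset is the distance from the TCP to the grasp point, in mm); x points along the fingers, z is the direction in which the jaws open and shut, and the axes are right-handed (so a half turn about x gives the same grasp; the last joint's range is limited). The gripper opens to 94 mm and grips with 3 to 60 N. Pads are 16 mm wide; open, the fingers measure 119 mm over their backs; the gripper's body (75 mm by 177 mm) begins 78 mm behind the grasp point.
Start: joints at [1.16, 0.3, 1.521, -0, 1.321, -0.067], TCP at [185.384, 517.805, 205.446] pointing down, gripper open.
Joint ranges: [-3.03, 3.03], [-0.79, 2.21], [0.23, 2.52], [-1.04, 4.18], [0, 3.07], [-2.55, 2.55]. Speed limits (rad/s): [2.22, 2.22, 2.57, 3.14, 3.14, 3.14].

### API

Orientations are given as [roll, pitch, yaw] about the fixed x, y, z axes, in that order (R = Rz(yaw) Ry(pitch) Rx(roll)).
In Python, from cell import manip, camera, calibration, order gives the robot as it stands.
- The arm moves only by the tool jog_arm, never from a script. Its arguments are lists of equal length, an entry for each row: "turn": the turn, a rotation vector about the tool's x, y, z in degrees, a list of three; "dp": the shift along the tool's x, y, z in cm, a list of three; "gripper": the closure, from 0 (fully open) to 1 (shut). In form: {"turn": [[ax, ay, az], ...], "dp": [[tx, ty, tz], ...], "gripper": [gripper, ...]}. A call has 1 to 8 rows; each row shifts and turns the pose as measured when the row begins, along the tool's axes as they then stand; what a row does not reach is not made up. A row lasts 1/8 s, in which the tool goes at most 62.5 mm and 10.7 degrees, less where a joint would pass 70% of its speed; a pose out of reach is approached as far as the arm can. A call is refused whole if a number of a shift passes 6.25 or a number of a turn 10.7, either way. A call with a gripper value outside its range is refused whole. The fingers move at their own pace and stop on an object; "grip_force" is the grip in N (left out, the last holds). Time passes only in rows, so rows that do not move let the fingers close. It gives the time, the measured TCP pose, the force and the opening at its end, in the units of the state.
- manip.read_state(): the state, without advancing time (a new reading comes with each control period).
- camera(name): name is "scene" or "top" or "wrist"; returns (picture, depth): 400x640x3 uint8, red, green, blue; 400x640 float32, mm along the optical axis (not along the pixel's ray), 0 where there is no reading.
- calibration(name): a dict with "K" (3x3 intrinsics, pixels), "world_from_camera" (4x4, takes a point from camera to world coordinates). Camera axes: x right, y down, z forward; pixel columns grow to the right and rows downward; lengths in mm; the calibration is good to about 2 mm. A picture is of the moment at which its call begins: read the wrist's pose just before it. calibration takes no time and is no camera call; for the wrist camera it gives the pose at the moment of the call.
- order.sign_off(): hands the job in, once; it reports no verdict.
The state is a dict: "clock": time; "joints": joint angles; "qd": joint speeds; "effort": joint torques, N m; "eef_pos": TCP position; "eef_rot": TCP orientation; "wrist_force": force on the tool from outside, world axes, zero at the start; "moment": the same for the moment, N m; "finger_gap": finger opening in mm.
Only numpy, scipy, OpenCV 4.12 (cv2) and the standard library are available. Lean on these libraries where they do the work, as an engineer would, in place of code of your own. Each camera call takes 0.05 s, during which the arm holds its last target.

## Working session

There is one attempt and no reset: what is moved stays moved. The work goes in short steps, Python scripts to look and compute and a tool call to move; the robot and the scene stay as the last step left them, time stands still between calls to the robot, and variables do not carry over. Pictures are saved under pics/ and viewed, and the job is handed in when it is done.

Besides the shell and the picture viewer there is one more tool, called after "Emit:" as name(argument=value, ...) on one line, values as JSON. jog_arm: Moves the arm, as the interface text tells. Its arguments: {"type":"object","properties":{"turn":{"type":"array","items":{"type":"array","items":{"type":"number"}}},"dp":{"type":"array","items":{"type":"array","items":{"type":"number"}}},"gripper":{"type":"array","items":{"type":"number"}},"grip_force":{"type":"number"}},"required":["turn","dp","gripper"]}

```bash
mkdir -p pics; ls
cat > h.py <<'E'
import numpy as np, cv2
from cell import manip, camera, calibration, order
def snap(n,f):
    p,d=camera(n); cv2.imwrite(f'pics/{f}.png',p[:,:,::-1]); np.save(f'pics/{f}.npy',d); c=calibration(n)
    np.savez(f'pics/{f}_c.npz',K=c['K'],T=c['world_from_camera']); return p,d
def w(f,u,v,z=None):
    c=np.load(f'pics/{f}_c.npz');K,T=c['K'],c['T']
    r=np.linalg.inv(K)@[u,v,1.]
    if z is None:
        d=np.load(f'pics/{f}.npy')[int(v),int(u)]; return (T@np.r_[r*d,1])[:3].round(1)
    a=T[:3,:3]@r; s=(z-T[2,3])/a[2]; return (T[:3,3]+s*a).round(1)
E
python3 - <<'E'
from h import *
for n in('top','scene'): snap(n,n+'0')
print(manip.read_state()); print(calibration('top'))
E
```

```text
pics
{'clock': 0.1, 'joints': array([ 1.16044094e+00,  3.00406989e-01,  1.52152943e+00,  3.48887648e-05,
        1.32070216e+00, -6.65611287e-02]), 'qd': array([ 0.00022552, -0.00236952, -0.0031715 ,  0.00016065,  0.0008023 ,
        0.00019838]), 'effort': array([ 1.22640722e-03, -5.32642829e+01, -3.53283441e+01,  7.09349220e-02,
        2.34936696e-02,  1.96086637e-05]), 'eef_pos': array([185.26184641, 517.60378961, 204.94334594]), 'eef_rot': array([ 3.04273245,  1.56974985, -2.01345945]), 'wrist_force': array([-1.09857856,  0.0846819 , -0.05969559]), 'moment': array([ 0.03250477, -0.03577832, -0.06883759]), 'finger_gap': 93.77533702515593}
{'K': array([[467.29165638,   0.        , 305.36145616],
       [  0.        , 467.29165638, 195.0403305 ],
       [  0.        ,   0.        ,   1.        ]]), 'world_from_camera': array([[ 1.47467349e-02, -9.93428572e-01,  1.13499811e-01,
         4.24426436e+02],
       [-9.99498056e-01, -1.78287400e-02, -2.61872407e-02,
         4.16557958e+01],
       [ 2.80387117e-02, -1.13056664e-01, -9.93192842e-01,
         1.33017240e+03],
       [ 0.00000000e+00,  0.00000000e+00,  0.00000000e+00,
         1.00000000e+00]])}
```

View pics/top0.png

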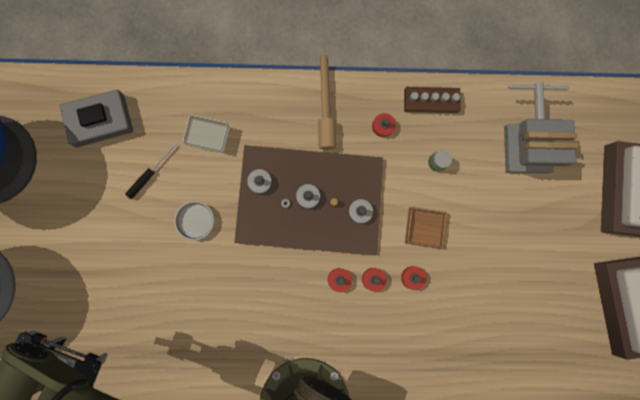

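View pics/scene0.png

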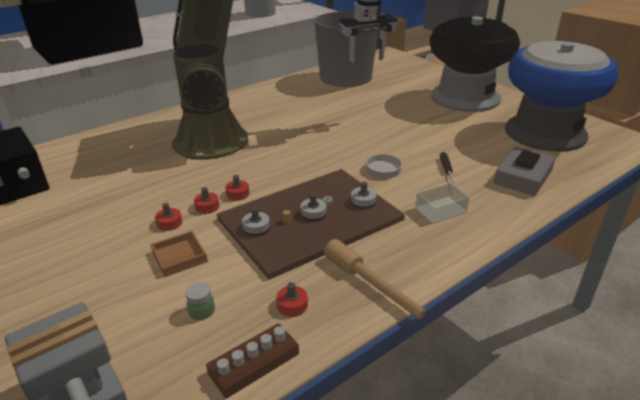

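Run:
```python
import cv2
p=cv2.imread('pics/top0.png')[130:265,160:460]
q=cv2.resize(p,None,fx=2.66,fy=2.66,interpolation=cv2.INTER_CUBIC);print(q.shape)
cv2.imwrite('pics/crop0.png',q)
```

```text
(359, 798, 3)
```

View pics/crop0.png

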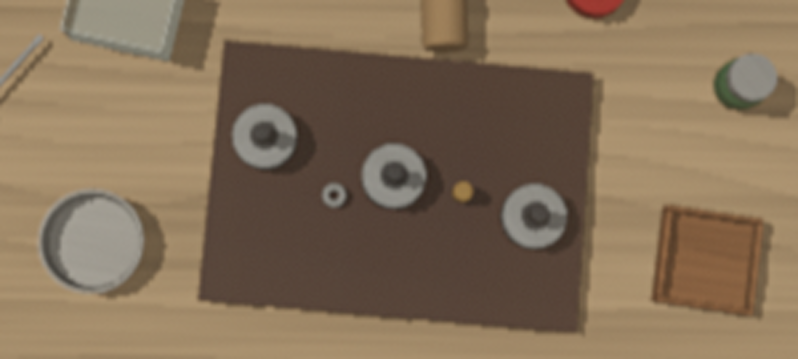

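Run:
```python
from h import *
f=2.66
def c(u,v): return 160+u/f-.3,130+v/f-.3
for n,u,v,z in [('f1',264,136,46),('f2',394,176,46),('f3',535,216,46),('s1',263,133,80),('s2',395,173,80),('s3',537,214,80),('collar',334,195,32),('dowel',463,191,50),
 ('sl TL',224,41,20),('TR',593,73,20),('BR',583,332,20),('BL',200,299,20),('dish rim',92,242,26),('dish floor',100,244,6),
 ('trTL',665,206,26),('trTR',764,220,26),('trBR',756,315,26),('trBL',654,301,26)]:
    uu,vv=c(u,v); print(n,w('top0',uu,vv,z),w('top0',uu,vv)[2])
# steel mask centroid at z~48 by depth
c0=np.load('pics/top0_c.npz');d=np.load('pics/top0.npy');K,T=c0['K'],c0['T']
v,u=np.mgrid[:400,:640];P=np.stack([(u-K[0,2])/K[0,0]*d,(v-K[1,2])/K[1,1]*d,d],-1)@T[:3,:3].T+T[:3,3]
for uu,vv in [(259,181),(308,196),(361,211)]:
    m=(abs(u-uu)<18)&(abs(v-vv)<18)
    a=P[m&(P[...,2]>43)&(P[...,2]<53)];b=P[m&(P[...,2]>70)]
    print((a.max(0)+a.min(0))/2,len(a),b.mean(0),len(b), (a.max(0)-a.min(0)))
```

```text
f1 [608.5 136.9  46. ] 77.0
f2 [569.   1.  46.] 77.9
f3 [ 529.8 -146.3   46. ] 81.5
s1 [606.7 135.5  80. ] 75.7
s2 [568.3   1.1  80. ] 76.5
s3 [ 529.1 -143.3   80. ] 77.2
collar [549.4  63.1  32. ] 16.4
dowel [554.2 -70.7  50. ] 47.3
sl TL [714.1 184.2  20. ] 4.8
TR [ 687.3 -212.5   20. ] -4.8
BR [ 410.6 -200.9   20. ] -6.8
BL [439.  201.1  20. ] 16.4
dish rim [496.4 314.4  26. ] 6.1
dish floor [495.5 310.1   6. ] 8.0
trTL [ 544.4 -287.5   26. ] 2.8
trTR [ 531.3 -393.1   26. ] 24.1
trBR [ 431.  -382.6   26. ] -3.6
trBL [ 444.  -274.8   26. ] 7.0
[608.04364315 136.70028422  47.8915692 ] 366 [588.62805916 126.36933048 207.18877396] 39 [62.10029483 61.52509813  9.70246396]
[568.66942179   1.72823324  47.9795356 ] 367 [560.1946123   3.4053989 143.4767394] 38 [62.00037519 63.81056071  9.87892951]
[ 528.35237309 -145.5357899    47.9494929 ] 361 [ 520.47982189 -130.78232669  177.20752802] 38 [63.89010648 63.77183252  9.81264354]
```

```bash
cat >> h.py <<'E'
from scipy.spatial.transform import Rotation as Ro
def st(): 
    s=manip.read_state(); R=Ro.from_euler('xyz',s['eef_rot']).as_matrix(); return s,R
def rep():
    s,R=st(); print('t',s['clock'].__round__(2),'p',s['eef_pos'].round(1),'F',s['wrist_force'].round(2),'gap',round(s['finger_gap'],1)); print('R',R.round(3).tolist()); return s,R
def plan(p,jaw=None):
    """jaw: desired world yaw (deg) of tool z"""
    s,R=rep(); 
    d=np.array(p)-s['eef_pos']; print('shift world',d.round(1),'tool cm',(R.T@d/10).round(2))
    if jaw is not None:
        a=np.radians(jaw); z=np.array([np.cos(a),np.sin(a),0]); x=np.array([0,0,-1.]); 
        for sg in(1,-1):
            Rt=np.stack([x,np.cross(sg*z,x),sg*z],1); print('turn deg',np.degrees(Ro.from_matrix(R.T@Rt).as_rotvec()).round(2),'tool cm after', (Rt.T@d/10).round(2))
E
python3 - <<'E'
from h import *
plan([608,136.5,130],-3.5)
E
```

```text
t 0.1 p [185.3 517.6 204.9] F [-1.1   0.08 -0.06] gap 93.8
R [[-0.0, -0.941, 0.337], [-0.001, 0.337, 0.941], [-1.0, 0.0, -0.001]]
shift world [ 422.7 -381.1  -74.9] tool cm [  7.51 -52.65 -21.62]
turn deg [ 7.38e+01 -5.00e-02  3.00e-02] tool cm after [  7.49 -35.46  44.52]
turn deg [-1.062e+02 -4.000e-02 -6.000e-02] tool cm after [  7.49  35.46 -44.52]
```

Emit:
jog_arm(turn=[[10.5,0,0],[10.5,0,0],[10.5,0,0],[10.5,0,0],[10.5,0,0],[10.5,0,0],[10.5,0,0],[0,0,0]], dp=[[0,-4.6,-1.9],[0,-4.87,-1.03],[0,-4.98,-0.13],[0,-4.92,0.78],[0,-4.69,1.67],[0,-4.31,2.49],[0,-3.78,3.24],[0,-3.13,3.87]], gripper=[0,0,0,0,0,0,0,0], grip_force=15)

```text
clock: 1.1
eef_pos: [482.3, 238.3, 202.9]
eef_rot: [-2.238, 1.566, -2.324]
wrist_force: [0.3, 0.4, -0.9]
finger_gap: 94.1
```

Run:
```python
from h import *
plan([608,136.5,150],-3.5)
```

```text
t 1.1 p [482.3 238.3 202.9] F [ 0.25  0.45 -0.87] gap 94.1
R [[-0.003, 0.086, 0.996], [-0.004, 0.996, -0.086], [-1.0, -0.004, -0.003]]
shift world [ 125.7 -101.8  -52.9] tool cm [ 5.28 -9.04 13.42]
turn deg [-1.44 -0.17  0.22] tool cm after [ 5.29 -9.39 13.17]
turn deg [178.56   0.34   0.27] tool cm after [  5.29   9.39 -13.17]
```

Emit:
jog_arm(turn=[[-1.4,0,0],[0,0,0],[0,0,0],[0,0,0],[0,0,0]], dp=[[1.5,-2.5,3.6],[1.5,-2.5,3.6],[1.5,-2.5,3.6],[0.8,-2,2.6],[0,0,0]], gripper=[0,0,0,0,0])

```text
clock: 1.72
eef_pos: [613.9, 127.3, 146.0]
eef_rot: [-2.532, 1.563, -2.597]
wrist_force: [-0.1, 0.8, -0.5]
finger_gap: 94.3
```

Run:
```python
from h import *
plan([608,136.5,30],-3.5)
snap('wrist','w1')
```

```text
t 1.73 p [613.9 127.3 146. ] F [-0.09  0.82 -0.46] gap 94.3
R [[-0.006, 0.065, 0.998], [-0.004, 0.998, -0.065], [-1.0, -0.004, -0.006]]
shift world [  -5.9    9.2 -116. ] tool cm [11.6   0.93 -0.58]
turn deg [-0.24 -0.35  0.24] tool cm after [11.6   0.88 -0.65]
turn deg [179.76   0.38   0.54] tool cm after [11.6  -0.88  0.65]
```

View pics/w1.png

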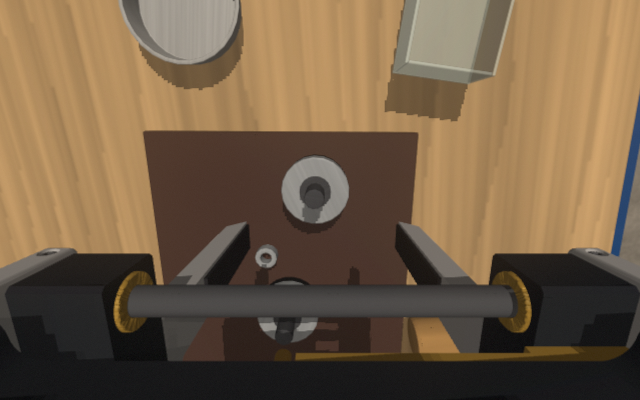

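Run:
```python
from h import *
print(w('w1',315,189.5,48),w('w1',315,189),w('w1',314,182,80), w('w1',266,258,32))
print(w('w1',146,132,20),w('w1',418,132,20))
print(w('w1',188,20,6),calibration('wrist')['world_from_camera'].round(2))
```

```text
[606.5 137.5  48. ] [607.9 144.5  79.3] [607.5 150.7  80. ] [547.8  62.1  32. ]
[438.5 201.8  20. ] [713.1 184.1  20. ]
[493.2 304.5   6. ] [[ 1.0000e+00 -6.0000e-02 -2.0000e-02  6.1868e+02]
 [-6.0000e-02 -9.7000e-01 -2.4000e-01  1.9589e+02]
 [-1.0000e-02  2.4000e-01 -9.7000e-01  3.2542e+02]
 [ 0.0000e+00  0.0000e+00  0.0000e+00  1.0000e+00]]
```

Emit:
jog_arm(turn=[[0,-0.3,0.2],[0,0,0],[0,0,0],[0,0,0],[0,0,0]], dp=[[2,0.95,-0.65],[3,0,0],[3,0,0],[2,0,0],[0,0,0]], gripper=[0,0,0,0,0])

```text
clock: 2.4
eef_pos: [604.3, 143.5, 46.6]
eef_rot: [0.422, 1.569, 0.362]
wrist_force: [0.1, -0.7, 0.2]
finger_gap: 93.8
```

Run:
```python
from h import *
plan([607,137,31],-3.5)
```

```text
t 2.4 p [604.3 143.5  46.6] F [ 0.15 -0.68  0.23] gap 93.8
R [[0.002, 0.059, 0.998], [0.001, 0.998, -0.059], [-1.0, 0.001, 0.002]]
shift world [  2.7  -6.5 -15.6] tool cm [ 1.56 -0.63  0.31]
turn deg [ 0.1   0.11 -0.05] tool cm after [ 1.56 -0.63  0.31]
turn deg [-1.799e+02  8.000e-02  1.700e-01] tool cm after [ 1.56  0.63 -0.31]
```

Emit:
jog_arm(turn=[[0,0,0],[0,0,0],[0,0,0]], dp=[[1.4,-0.6,0.3],[0,0,0],[0,0,0]], gripper=[0,0.15,0.15])

```text
clock: 2.78
eef_pos: [607.7, 137.8, 34.4]
eef_rot: [0.313, 1.565, 0.255]
wrist_force: [0.0, -0.2, -0.8]
finger_gap: 81.2
```

Run:
```python
from h import *
plan([607,137,31],-3.5)
```

```text
t 2.77 p [607.7 137.8  34.4] F [ 0.04 -0.16 -0.75] gap 81.2
R [[0.005, 0.059, 0.998], [0.001, 0.998, -0.059], [-1.0, 0.002, 0.005]]
shift world [-0.7 -0.8 -3.4] tool cm [ 0.34 -0.09 -0.07]
turn deg [ 0.15  0.29 -0.1 ] tool cm after [ 0.34 -0.09 -0.07]
turn deg [-1.7985e+02  1.5000e-01  4.6000e-01] tool cm after [0.34 0.09 0.07]
```

Emit:
jog_arm(turn=[[0,0,0],[0,0,0],[0,0,0],[0,0,0]], dp=[[0.3,0,-0.3],[0,0,-0.3],[0,0,-0.4],[0,0,-0.4]], gripper=[0.15,0.15,0.15,0.15])

```text
clock: 3.28
eef_pos: [594.3, 138.7, 32.4]
eef_rot: [0.246, 1.561, 0.187]
wrist_force: [4.6, -0.9, -0.8]
finger_gap: 80.2
```

Emit:
jog_arm(turn=[[0,0,0],[0,0,0]], dp=[[0,0,-0.4],[0,0,-0.4]], gripper=[0.15,0.15])

```text
clock: 3.52
eef_pos: [586.1, 139.2, 32.5]
eef_rot: [0.238, 1.56, 0.179]
wrist_force: [3.8, -0.3, -2.1]
finger_gap: 80.1
```

Emit:
jog_arm(turn=[[0,0,0],[0,0,0]], dp=[[0,0,-0.4],[0,0,-0.4]], gripper=[0.15,0.15])

```text
clock: 3.78
eef_pos: [577.6, 139.7, 32.5]
eef_rot: [0.235, 1.56, 0.176]
wrist_force: [5.0, 0.7, -1.2]
finger_gap: 79.9
```

Emit:
jog_arm(turn=[[0,0,0]], dp=[[0,0,-0.4]], gripper=[0.15])

```text
clock: 3.9
eef_pos: [573.4, 140.0, 32.5]
eef_rot: [0.236, 1.56, 0.177]
wrist_force: [4.7, 0.7, -2.1]
finger_gap: 80.2
```

Emit:
jog_arm(turn=[[0,0,0]], dp=[[0,0,-0.4]], gripper=[0.15])

```text
clock: 4.03
eef_pos: [569.1, 140.2, 32.5]
eef_rot: [0.231, 1.56, 0.172]
wrist_force: [4.6, -0.9, -0.9]
finger_gap: 80.1
```

Emit:
jog_arm(turn=[[0,0,0]], dp=[[0,0,-0.4]], gripper=[0.15])

```text
clock: 4.15
eef_pos: [564.8, 140.4, 32.4]
eef_rot: [0.23, 1.56, 0.171]
wrist_force: [4.7, -0.8, -1.1]
finger_gap: 80.1
```

Emit:
jog_arm(turn=[[0,0,0]], dp=[[0,0,-0.4]], gripper=[0.15])

```text
clock: 4.28
eef_pos: [560.6, 140.7, 32.4]
eef_rot: [0.23, 1.56, 0.171]
wrist_force: [4.9, 0.4, -0.9]
finger_gap: 80.0
```

Emit:
jog_arm(turn=[[0,0,0],[0,0,0],[0,0,0],[0,0,0],[0,0,0],[0,0,0],[0,0,0],[0,0,0]], dp=[[0,0,0.7],[-1,0,0],[-3,0,0],[-3,-2,0],[0,-4,0],[0,-4,0],[0,-3,0],[0,0,0]], gripper=[0,0,0,0,0,0,0,0])

```text
clock: 5.28
eef_pos: [558.3, 7.3, 107.9]
eef_rot: [0.281, 1.563, 0.223]
wrist_force: [-0.9, 0.0, -0.1]
finger_gap: 94.0
```

Run:
```python
from h import *
plan([568,1.5,31.5],-3.5)
```

```text
t 5.28 p [558.3   7.3 107.9] F [-0.92  0.05 -0.07] gap 94.0
R [[0.007, 0.058, 0.998], [0.002, 0.998, -0.058], [-1.0, 0.002, 0.007]]
shift world [  9.7  -5.8 -76.4] tool cm [ 7.65 -0.54  0.95]
turn deg [ 0.2   0.42 -0.12] tool cm after [ 7.64 -0.52  1.01]
turn deg [-179.8     0.19    0.65] tool cm after [ 7.64  0.52 -1.01]
```

Emit:
jog_arm(turn=[[0.2,0.4,0],[0,0,0],[0,0,0],[0,0,0]], dp=[[1,-0.5,1.0],[2.5,0,0],[2,0,0],[0,0,0]], gripper=[0,0,0,0])

```text
clock: 5.78
eef_pos: [570.0, 4.3, 50.5]
eef_rot: [2.06, 1.568, 2.001]
wrist_force: [-0.6, 0.2, 0.3]
finger_gap: 93.9
```

Run:
```python
from h import *
plan([568,1.5,31.5],-3.5)
snap('wrist','w2'); print(manip.read_state()['eef_pos'])
```

```text
t 5.78 p [570.    4.3  50.5] F [-0.55  0.2   0.27] gap 93.9
R [[-0.001, 0.059, 0.998], [0.003, 0.998, -0.059], [-1.0, 0.003, -0.001]]
shift world [ -2.   -2.8 -19. ] tool cm [ 1.9  -0.3  -0.19]
turn deg [ 0.12 -0.08 -0.15] tool cm after [ 1.9  -0.29 -0.19]
turn deg [-1.7988e+02  2.3000e-01 -1.2000e-01] tool cm after [1.9  0.29 0.19]
[570.48021672   4.26814782  51.401532  ]
```

View pics/w2.png

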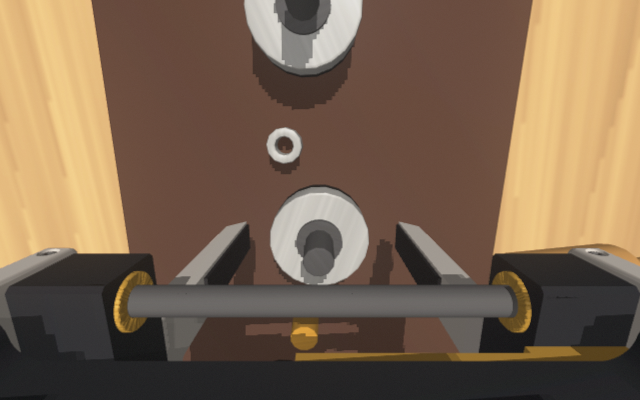

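Emit:
jog_arm(turn=[[0,0,0],[0,0,0],[0,0,0]], dp=[[1.8,-0.3,-0.2],[0,0,0],[0,0,0]], gripper=[0,0.15,0.15])

```text
clock: 6.2
eef_pos: [569.1, 1.7, 33.4]
eef_rot: [1.006, 1.568, 0.948]
wrist_force: [0.4, -0.5, 0.5]
finger_gap: 81.0
```

Emit:
jog_arm(turn=[[0,0,0],[0,0,0],[0,0,0],[0,0,0]], dp=[[0,0,-0.3],[0,0,-0.3],[0,0,-0.4],[0,0,-0.4]], gripper=[0.15,0.15,0.15,0.15])

```text
clock: 6.7
eef_pos: [555.1, 2.5, 34.5]
eef_rot: [0.54, 1.566, 0.482]
wrist_force: [2.2, -0.5, -1.7]
finger_gap: 79.9
```

Emit:
jog_arm(turn=[[0,0,0],[0,0,0]], dp=[[0,0,-0.4],[0,0,-0.4]], gripper=[0.15,0.15])

```text
clock: 6.95
eef_pos: [546.6, 3.0, 34.5]
eef_rot: [0.495, 1.565, 0.437]
wrist_force: [1.9, -0.1, -1.8]
finger_gap: 80.1
```

Emit:
jog_arm(turn=[[0,0,0],[0,0,0]], dp=[[0,0,-0.4],[0,0,-0.4]], gripper=[0.15,0.15])

```text
clock: 7.2
eef_pos: [538.1, 3.5, 34.6]
eef_rot: [0.473, 1.565, 0.415]
wrist_force: [2.2, -0.5, -0.7]
finger_gap: 80.3
```

Emit:
jog_arm(turn=[[0,0,0]], dp=[[0,0,-0.4]], gripper=[0.15])

```text
clock: 7.32
eef_pos: [533.9, 3.7, 34.5]
eef_rot: [0.472, 1.565, 0.414]
wrist_force: [1.7, -0.7, -0.5]
finger_gap: 79.9
```

Emit:
jog_arm(turn=[[0,0,0]], dp=[[0,0,-0.4]], gripper=[0.15])

```text
clock: 7.45
eef_pos: [529.6, 4.0, 34.5]
eef_rot: [0.469, 1.565, 0.41]
wrist_force: [3.1, -1.0, 0.0]
finger_gap: 79.6
```

Emit:
jog_arm(turn=[[0,0,0]], dp=[[0,0,-0.4]], gripper=[0.15])

```text
clock: 7.58
eef_pos: [525.4, 4.2, 34.5]
eef_rot: [0.465, 1.565, 0.407]
wrist_force: [2.3, -0.9, -0.5]
finger_gap: 79.8
```

Emit:
jog_arm(turn=[[0,0,0]], dp=[[0,0,-0.4]], gripper=[0.15])

```text
clock: 7.7
eef_pos: [521.1, 4.5, 34.5]
eef_rot: [0.455, 1.565, 0.397]
wrist_force: [2.6, -0.7, -0.6]
finger_gap: 79.9
```

Emit:
jog_arm(turn=[[0,0,0],[0,0,0],[0,0,0],[0,0,0],[0,0,0],[0,0,0],[0,0,0],[0,0,0]], dp=[[0,0,0.7],[-1,0,0],[-3,0,0],[-3,-2,0],[0,-4,0],[0,-4,0],[0,-4,0],[0,0,0]], gripper=[0,0,0,0,0,0,0,0])

```text
clock: 8.7
eef_pos: [520.2, -139.7, 110.8]
eef_rot: [0.286, 1.565, 0.229]
wrist_force: [-0.4, 0.3, 0.6]
finger_gap: 94.0
```

Run:
```python
from h import *
plan([529,-145.5,32],-3.5)
```

```text
t 8.7 p [ 520.2 -139.7  110.8] F [-0.38  0.3   0.64] gap 94.0
R [[0.006, 0.057, 0.998], [0.001, 0.998, -0.057], [-1.0, 0.002, 0.006]]
shift world [  8.8  -5.8 -78.8] tool cm [ 7.88 -0.54  0.87]
turn deg [ 0.24  0.34 -0.1 ] tool cm after [ 7.88 -0.52  0.91]
turn deg [-1.7976e+02  1.6000e-01  5.3000e-01] tool cm after [ 7.88  0.52 -0.91]
```

Emit:
jog_arm(turn=[[0.2,0.3,0],[0,0,0],[0,0,0],[0,0,0],[0,0,0]], dp=[[1,-0.4,0.8],[2.5,0,0],[2,0,0],[0,0,0],[0,0,0]], gripper=[0,0,0,0,0])

```text
clock: 9.32
eef_pos: [530.5, -140.9, 54.0]
eef_rot: [1.61, 1.569, 1.553]
wrist_force: [0.3, 0.5, 0.7]
finger_gap: 94.0
```

Run:
```python
from h import *
plan([529,-145.5,32],-3.5)
```

```text
t 9.32 p [ 530.5 -140.9   54. ] F [0.25 0.48 0.69] gap 94.0
R [[0.0, 0.057, 0.998], [0.002, 0.998, -0.057], [-1.0, 0.002, -0.0]]
shift world [ -1.5  -4.6 -22. ] tool cm [ 2.2  -0.47 -0.12]
turn deg [ 0.22 -0.   -0.12] tool cm after [ 2.2  -0.47 -0.12]
turn deg [-1.7978e+02  1.9000e-01 -1.0000e-02] tool cm after [2.2  0.47 0.12]
```

Emit:
jog_arm(turn=[[0,0,0],[0,0,0],[0,0,0]], dp=[[2.1,-0.45,-0.1],[0,0,0],[0,0,0]], gripper=[0,0.15,0.15])

```text
clock: 9.7
eef_pos: [531.0, -144.9, 35.5]
eef_rot: [0.309, 1.567, 0.252]
wrist_force: [-0.2, -0.1, -0.0]
finger_gap: 80.9
```

Emit:
jog_arm(turn=[[0,0,0],[0,0,0],[0,0,0],[0,0,0]], dp=[[0,0,-0.3],[0,0,-0.3],[0,0,-0.4],[0,0,-0.4]], gripper=[0.15,0.15,0.15,0.15])

```text
clock: 10.2
eef_pos: [517.3, -144.1, 37.4]
eef_rot: [0.036, 1.564, -0.02]
wrist_force: [3.1, -0.2, -1.3]
finger_gap: 79.6
```

Emit:
jog_arm(turn=[[0,0,0],[0,0,0]], dp=[[0,0,-0.4],[0,0,-0.4]], gripper=[0.15,0.15])

```text
clock: 10.45
eef_pos: [509.1, -143.7, 37.5]
eef_rot: [0.013, 1.563, -0.043]
wrist_force: [3.7, -0.1, -1.9]
finger_gap: 79.8
```

Emit:
jog_arm(turn=[[0,0,0],[0,0,0]], dp=[[0,0,-0.4],[0,0,-0.4]], gripper=[0.15,0.15])

```text
clock: 10.7
eef_pos: [500.6, -143.2, 37.4]
eef_rot: [0.013, 1.563, -0.043]
wrist_force: [3.3, -0.4, 0.0]
finger_gap: 79.8
```

Emit:
jog_arm(turn=[[0,0,0]], dp=[[0,0,-0.4]], gripper=[0.15])

```text
clock: 10.82
eef_pos: [496.4, -143.0, 37.4]
eef_rot: [0.012, 1.563, -0.044]
wrist_force: [3.2, -0.2, -1.0]
finger_gap: 80.0
```

Emit:
jog_arm(turn=[[0,0,0]], dp=[[0,0,-0.4]], gripper=[0.15])

```text
clock: 10.95
eef_pos: [492.1, -142.8, 37.3]
eef_rot: [0.009, 1.563, -0.047]
wrist_force: [3.0, 0.0, -0.9]
finger_gap: 80.2
```

Emit:
jog_arm(turn=[[0,0,0]], dp=[[0,0,-0.4]], gripper=[0.15])

```text
clock: 11.08
eef_pos: [487.8, -142.6, 37.3]
eef_rot: [0.004, 1.563, -0.052]
wrist_force: [3.1, -0.2, -0.7]
finger_gap: 79.9
```

Emit:
jog_arm(turn=[[0,0,0]], dp=[[0,0,-0.4]], gripper=[0.15])

```text
clock: 11.2
eef_pos: [483.6, -142.3, 37.3]
eef_rot: [0.004, 1.563, -0.053]
wrist_force: [3.5, 0.1, -1.0]
finger_gap: 79.8
```

Emit:
jog_arm(turn=[[0,0,0],[0,0,0]], dp=[[0.2,0,0.4],[0.1,0,0.4]], gripper=[0.08,0.08])

```text
clock: 11.45
eef_pos: [491.2, -142.7, 34.2]
eef_rot: [0.039, 1.564, -0.017]
wrist_force: [-0.3, -0.4, -0.6]
finger_gap: 86.2
```

Emit:
jog_arm(turn=[[0,0,0]], dp=[[0,0,0.4]], gripper=[0.08])

```text
clock: 11.58
eef_pos: [495.4, -142.9, 34.0]
eef_rot: [0.07, 1.565, 0.014]
wrist_force: [0.5, -0.8, -0.2]
finger_gap: 86.1
```

Emit:
jog_arm(turn=[[0,0,0]], dp=[[0,0,0.4]], gripper=[0.08])

```text
clock: 11.7
eef_pos: [499.7, -143.1, 33.9]
eef_rot: [0.073, 1.565, 0.016]
wrist_force: [-0.5, 0.3, 0.4]
finger_gap: 86.0
```

Emit:
jog_arm(turn=[[0,0,0]], dp=[[0,0,0.4]], gripper=[0.08])

```text
clock: 11.82
eef_pos: [503.3, -143.3, 33.7]
eef_rot: [0.177, 1.567, 0.121]
wrist_force: [-5.5, 0.5, 2.9]
finger_gap: 86.3
```

Emit:
jog_arm(turn=[[0,0,0]], dp=[[0,0,0.4]], gripper=[0.08])

```text
clock: 11.95
eef_pos: [506.9, -143.3, 33.5]
eef_rot: [0.485, 1.568, 0.429]
wrist_force: [-5.7, -0.1, 2.2]
finger_gap: 86.7
```

Emit:
jog_arm(turn=[[0,0,0]], dp=[[0,0,0.4]], gripper=[0.08])

```text
clock: 12.08
eef_pos: [510.4, -143.5, 33.3]
eef_rot: [1.595, 1.569, 1.539]
wrist_force: [-5.3, 0.8, 3.1]
finger_gap: 86.9
```

Emit:
jog_arm(turn=[[0,0,0]], dp=[[0,0,0.4]], gripper=[0.08])

```text
clock: 12.2
eef_pos: [514.0, -143.6, 33.1]
eef_rot: [2.437, 1.568, 2.381]
wrist_force: [-5.5, 0.8, 2.5]
finger_gap: 86.9
```

Emit:
jog_arm(turn=[[0,0,0]], dp=[[0,0,0.4]], gripper=[0.08])

```text
clock: 12.32
eef_pos: [517.5, -143.7, 32.8]
eef_rot: [2.678, 1.566, 2.622]
wrist_force: [-5.5, 0.4, 3.2]
finger_gap: 86.7
```

Emit:
jog_arm(turn=[[0,0,0]], dp=[[0,0,0.4]], gripper=[0.08])

```text
clock: 12.45
eef_pos: [521.0, -143.8, 32.6]
eef_rot: [2.775, 1.564, 2.719]
wrist_force: [-5.9, 1.0, 2.3]
finger_gap: 86.6
```

Run:
```python
from h import *
print(manip.read_state()['wrist_force'],manip.read_state()['moment'])
snap('wrist','w3');snap('scene','s3'); snap('top','t3'); s=manip.read_state();print(s['eef_pos'],s['wrist_force'],s['moment'])
p=cv2.imread('pics/t3.png')[130:300,160:460]
cv2.imwrite('pics/t3c.png',cv2.resize(p,None,fx=2.66,fy=2.66,interpolation=cv2.INTER_CUBIC))
p=cv2.imread('pics/s3.png')[100:320,120:440]
cv2.imwrite('pics/s3c.png',cv2.resize(p,None,fx=2.5,fy=2.5,interpolation=cv2.INTER_CUBIC))
```

```text
[-5.88692988  0.95768184  2.32876659] [-0.01556531  1.15517185 -0.00515396]
[ 521.73109231 -143.91992839   32.75711726] [-0.82943612 -0.13214471  0.24368308] [-0.08542933  0.10337539 -0.01743488]
```

View pics/w3.png

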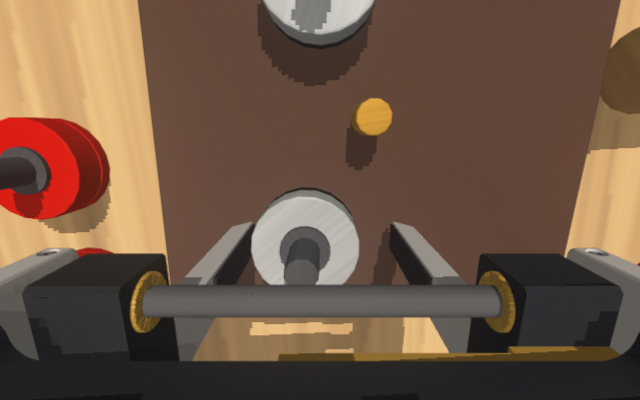

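View pics/s3c.png

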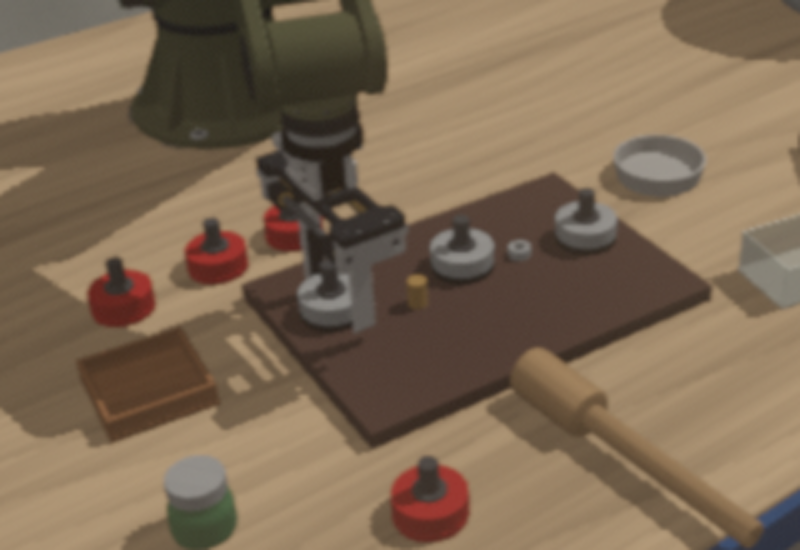

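View pics/t3c.png

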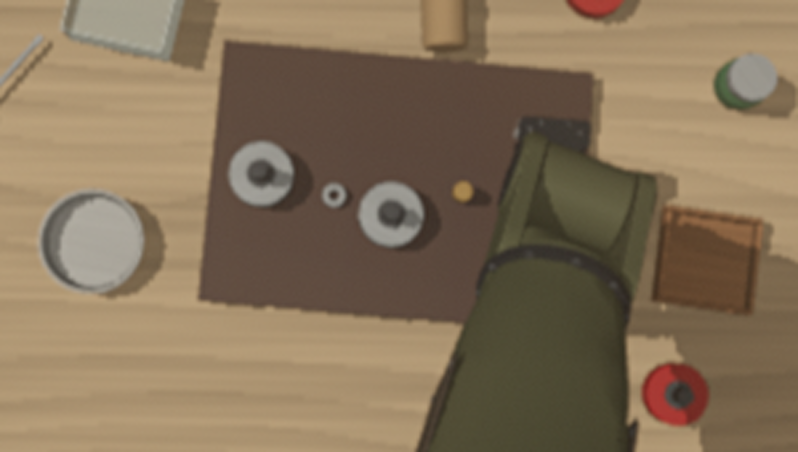

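Emit:
jog_arm(turn=[[0,0,0],[0,0,0],[0,0,0],[0,0,0]], dp=[[0,0,-0.5],[0,0,-0.5],[0,0,-0.2],[0,0,0]], gripper=[0.15,0.15,0.15,0.15])

```text
clock: 13.1
eef_pos: [509.0, -143.3, 33.0]
eef_rot: [2.549, 1.568, 2.493]
wrist_force: [0.4, 0.7, 0.2]
finger_gap: 80.0
```

Emit:
jog_arm(turn=[[0,0,0],[0,0,0]], dp=[[0,0,-0.15],[0,0,-0.15]], gripper=[0.15,0.15])

```text
clock: 13.35
eef_pos: [506.0, -143.1, 33.1]
eef_rot: [2.529, 1.568, 2.473]
wrist_force: [-0.1, 0.7, 0.1]
finger_gap: 79.9
```

Emit:
jog_arm(turn=[[0,0,0]], dp=[[0,0,-0.15]], gripper=[0.15])

```text
clock: 13.48
eef_pos: [504.5, -143.0, 33.1]
eef_rot: [2.493, 1.568, 2.438]
wrist_force: [5.0, 0.8, -0.3]
finger_gap: 80.3
```

Emit:
jog_arm(turn=[[0,0,0]], dp=[[0,0,-0.15]], gripper=[0.15])

```text
clock: 13.6
eef_pos: [503.3, -143.0, 33.2]
eef_rot: [2.268, 1.569, 2.212]
wrist_force: [2.8, -0.1, -2.0]
finger_gap: 79.9
```

Emit:
jog_arm(turn=[[0,0,0]], dp=[[0,0,-0.15]], gripper=[0.15])

```text
clock: 13.72
eef_pos: [501.9, -142.9, 33.3]
eef_rot: [2.083, 1.569, 2.027]
wrist_force: [2.8, 0.6, -0.9]
finger_gap: 79.6
```

Emit:
jog_arm(turn=[[0,0,0]], dp=[[0,0,-0.15]], gripper=[0.15])

```text
clock: 13.85
eef_pos: [500.4, -142.9, 33.3]
eef_rot: [1.931, 1.569, 1.875]
wrist_force: [2.4, -0.2, -1.0]
finger_gap: 80.2
```

Emit:
jog_arm(turn=[[0,0,0]], dp=[[0,0,-0.15]], gripper=[0.15])

```text
clock: 13.98
eef_pos: [498.8, -142.7, 33.3]
eef_rot: [1.917, 1.569, 1.861]
wrist_force: [2.8, -0.7, -1.0]
finger_gap: 80.2
```

Emit:
jog_arm(turn=[[0,0,0]], dp=[[0,0,-0.15]], gripper=[0.15])

```text
clock: 14.1
eef_pos: [497.2, -142.7, 33.3]
eef_rot: [1.855, 1.569, 1.799]
wrist_force: [2.7, 0.0, -1.2]
finger_gap: 79.8
```

Emit:
jog_arm(turn=[[0,0,0]], dp=[[0,0,-0.15]], gripper=[0.15])

```text
clock: 14.22
eef_pos: [495.6, -142.6, 33.3]
eef_rot: [1.879, 1.569, 1.823]
wrist_force: [3.0, -0.0, -1.3]
finger_gap: 80.2
```

Emit:
jog_arm(turn=[[0,0,0]], dp=[[0,0,-0.15]], gripper=[0.15])

```text
clock: 14.35
eef_pos: [494.0, -142.5, 33.3]
eef_rot: [1.833, 1.569, 1.777]
wrist_force: [2.2, -0.8, -1.1]
finger_gap: 80.2
```

Emit:
jog_arm(turn=[[0,0,0],[0,0,0],[0,0,0],[0,0,0]], dp=[[0,0,-0.3],[0,0,-0.3],[0,0,-0.3],[0,0,-0.2]], gripper=[0.15,0.15,0.15,0.15])

```text
clock: 14.85
eef_pos: [482.3, -141.8, 33.3]
eef_rot: [1.761, 1.569, 1.705]
wrist_force: [3.3, -0.2, -1.4]
finger_gap: 79.7
```

Emit:
jog_arm(turn=[[0,0,0]], dp=[[0,0,-0.05]], gripper=[0.15])

```text
clock: 14.98
eef_pos: [481.6, -141.8, 33.3]
eef_rot: [1.829, 1.569, 1.773]
wrist_force: [2.9, -0.0, -1.6]
finger_gap: 79.7
```

Emit:
jog_arm(turn=[[0,0,0]], dp=[[0,0,-0.05]], gripper=[0.15])

```text
clock: 15.1
eef_pos: [481.1, -141.8, 33.4]
eef_rot: [1.767, 1.569, 1.711]
wrist_force: [3.6, -0.2, -1.6]
finger_gap: 79.9
```

Emit:
jog_arm(turn=[[0,0,0]], dp=[[0,0,-0.05]], gripper=[0.15])

```text
clock: 15.22
eef_pos: [480.6, -141.8, 33.4]
eef_rot: [1.774, 1.569, 1.718]
wrist_force: [1.4, -0.1, -1.8]
finger_gap: 80.1
```

Emit:
jog_arm(turn=[[0,0,0]], dp=[[0,0,-0.05]], gripper=[0.15])

```text
clock: 15.35
eef_pos: [480.1, -141.7, 33.4]
eef_rot: [1.748, 1.569, 1.692]
wrist_force: [2.5, -0.7, -0.8]
finger_gap: 79.7
```

Emit:
jog_arm(turn=[[0,0,0],[0,0,0],[0,0,0],[0,0,0],[0,0,0],[0,0,0],[0,0,0],[0,0,0]], dp=[[0,0,0.7],[-1,0,0],[-3,0,0],[-3,2,0.8],[0,4,0.8],[0,4,0.8],[0,4,0.7],[0,0,0]], gripper=[0,0,0,0,0,0,0,0])

```text
clock: 16.35
eef_pos: [527.1, -0.4, 109.9]
eef_rot: [2.011, 1.569, 1.954]
wrist_force: [-0.9, 0.2, 0.2]
finger_gap: 94.0
```

Run:
```python
from h import *
plan([528,2,33],-3.5)
f=2.66
for u,v in [(261,174),(391,214)]: print(w('top0',160+u/f-.3,130+v/f-.3,46))
```

```text
t 16.35 p [ 5.271e+02 -4.000e-01  1.099e+02] F [-0.86  0.19  0.2 ] gap 94.0
R [[-0.001, 0.057, 0.998], [0.002, 0.998, -0.057], [-1.0, 0.002, -0.001]]
shift world [  0.9   2.4 -76.9] tool cm [7.69 0.23 0.09]
turn deg [ 0.22 -0.05 -0.1 ] tool cm after [7.69 0.24 0.08]
turn deg [-1.7978e+02  1.6000e-01 -8.0000e-02] tool cm after [ 7.69 -0.24 -0.08]
[568.6 139.   46. ]
[529.3   3.5  46. ]
```

Emit:
jog_arm(turn=[[0.2,0,0],[0,0,0],[0,0,0],[0,0,0]], dp=[[2,0.3,0.1],[3,0,0],[2.4,0,0],[0,0,0]], gripper=[0,0,0,0])

```text
clock: 16.85
eef_pos: [528.2, 0.3, 36.3]
eef_rot: [1.298, 1.57, 1.236]
wrist_force: [0.1, 0.9, 1.5]
finger_gap: 93.6
```

Emit:
jog_arm(turn=[[0,0,0],[0,0,0],[0,0,0]], dp=[[0,0,0],[0,0,-0.2],[0,0,-0.2]], gripper=[0.15,0.15,0.15])

```text
clock: 17.23
eef_pos: [525.2, -0.3, 39.2]
eef_rot: [0.256, 1.567, 0.194]
wrist_force: [0.6, 0.7, -0.2]
finger_gap: 79.7
```

Emit:
jog_arm(turn=[[0,0,0],[0,0,0]], dp=[[0,0,-0.15],[0,0,-0.15]], gripper=[0.15,0.15])

```text
clock: 17.48
eef_pos: [522.2, -0.1, 39.9]
eef_rot: [0.191, 1.566, 0.129]
wrist_force: [-0.4, -1.0, -0.1]
finger_gap: 79.9
```

Emit:
jog_arm(turn=[[0,0,0],[0,0,0]], dp=[[0,0,-0.15],[0,0,-0.15]], gripper=[0.15,0.15])

```text
clock: 17.73
eef_pos: [519.2, 0.1, 40.0]
eef_rot: [0.166, 1.565, 0.104]
wrist_force: [3.0, 0.5, -0.6]
finger_gap: 80.2
```

Emit:
jog_arm(turn=[[0,0,0]], dp=[[0,0,-0.15]], gripper=[0.15])

```text
clock: 17.85
eef_pos: [517.8, 0.2, 40.0]
eef_rot: [0.156, 1.565, 0.094]
wrist_force: [1.1, -0.5, -1.4]
finger_gap: 79.9
```

Emit:
jog_arm(turn=[[0,0,0]], dp=[[0,0,-0.15]], gripper=[0.15])

```text
clock: 17.98
eef_pos: [516.3, 0.3, 40.0]
eef_rot: [0.151, 1.565, 0.09]
wrist_force: [2.1, -0.4, -1.3]
finger_gap: 80.1
```

Emit:
jog_arm(turn=[[0,0,0]], dp=[[0,0,-0.15]], gripper=[0.15])

```text
clock: 18.1
eef_pos: [514.7, 0.4, 40.0]
eef_rot: [0.151, 1.565, 0.089]
wrist_force: [1.3, -0.2, -0.3]
finger_gap: 80.1
```

Emit:
jog_arm(turn=[[0,0,0]], dp=[[0,0,-0.15]], gripper=[0.15])

```text
clock: 18.23
eef_pos: [513.2, 0.5, 40.0]
eef_rot: [0.146, 1.565, 0.084]
wrist_force: [1.3, -0.5, -0.4]
finger_gap: 79.7
```

Emit:
jog_arm(turn=[[0,0,0]], dp=[[0,0,-0.15]], gripper=[0.15])

```text
clock: 18.35
eef_pos: [511.6, 0.6, 40.0]
eef_rot: [0.149, 1.565, 0.087]
wrist_force: [1.4, 0.2, -0.8]
finger_gap: 80.3
```

Emit:
jog_arm(turn=[[0,0,0]], dp=[[0,0,-0.15]], gripper=[0.15])

```text
clock: 18.48
eef_pos: [510.0, 0.7, 40.0]
eef_rot: [0.143, 1.565, 0.082]
wrist_force: [2.0, -0.2, -0.1]
finger_gap: 79.8
```

Emit:
jog_arm(turn=[[0,0,0]], dp=[[0,0,-0.15]], gripper=[0.15])

```text
clock: 18.6
eef_pos: [508.4, 0.8, 40.0]
eef_rot: [0.14, 1.564, 0.078]
wrist_force: [2.0, -0.4, -0.4]
finger_gap: 79.7
```

Emit:
jog_arm(turn=[[0,0,0]], dp=[[0,0,-0.05]], gripper=[0.15])

```text
clock: 18.73
eef_pos: [507.8, 0.8, 40.0]
eef_rot: [0.143, 1.565, 0.081]
wrist_force: [1.7, -0.7, -1.2]
finger_gap: 79.5
```

Emit:
jog_arm(turn=[[0,0,0]], dp=[[0,0,-0.05]], gripper=[0.15])

```text
clock: 18.85
eef_pos: [507.2, 0.9, 40.0]
eef_rot: [0.149, 1.565, 0.087]
wrist_force: [0.7, -0.0, 0.1]
finger_gap: 80.2
```

Emit:
jog_arm(turn=[[0,0,0]], dp=[[0,0,-0.05]], gripper=[0.15])

```text
clock: 18.98
eef_pos: [506.7, 0.9, 40.0]
eef_rot: [0.142, 1.565, 0.08]
wrist_force: [1.3, -0.2, -1.0]
finger_gap: 80.1
```

Emit:
jog_arm(turn=[[0,0,0]], dp=[[0,0,-0.05]], gripper=[0.15])

```text
clock: 19.1
eef_pos: [506.2, 0.9, 40.0]
eef_rot: [0.145, 1.565, 0.083]
wrist_force: [1.1, 0.2, -0.7]
finger_gap: 80.1
```

Emit:
jog_arm(turn=[[0,0,0]], dp=[[0,0,-0.05]], gripper=[0.15])

```text
clock: 19.23
eef_pos: [505.7, 1.0, 40.0]
eef_rot: [0.145, 1.564, 0.083]
wrist_force: [1.1, 0.1, 0.7]
finger_gap: 80.1
```

Emit:
jog_arm(turn=[[0,0,0]], dp=[[0,0,-0.05]], gripper=[0.15])

```text
clock: 19.35
eef_pos: [505.2, 1.0, 40.0]
eef_rot: [0.143, 1.564, 0.081]
wrist_force: [3.4, -0.1, -0.8]
finger_gap: 80.0
```

Emit:
jog_arm(turn=[[0,0,0]], dp=[[0,0,0]], gripper=[0.15])

```text
clock: 19.48
eef_pos: [505.1, 1.0, 40.0]
eef_rot: [0.15, 1.565, 0.088]
wrist_force: [1.3, -0.2, -1.5]
finger_gap: 80.2
```

Emit:
jog_arm(turn=[[0,0,0]], dp=[[0,0,0]], gripper=[0.15])

```text
clock: 19.6
eef_pos: [505.1, 1.0, 39.9]
eef_rot: [0.151, 1.565, 0.089]
wrist_force: [1.1, -1.2, 0.4]
finger_gap: 79.6
```

Emit:
jog_arm(turn=[[0,0.2,0],[0,0,0],[0,0,0],[0,0,0]], dp=[[0,0,0.7],[-2,0,0],[0,0,0],[0,0,0]], gripper=[0,0,0,0])

```text
clock: 20.1
eef_pos: [512.4, 0.5, 59.4]
eef_rot: [1.618, 1.57, 1.556]
wrist_force: [-0.2, 0.1, -0.3]
finger_gap: 94.0
```

Run:
```python
from h import *
snap('wrist','w4')
plan([512,3,56],-3.5)
```

```text
t 20.15 p [5.125e+02 5.000e-01 5.950e+01] F [ 0.66  0.4  -0.07] gap 93.9
R [[0.0, 0.062, 0.998], [0.001, 0.998, -0.062], [-1.0, 0.001, 0.0]]
shift world [-0.5  2.5 -3.5] tool cm [ 0.35  0.24 -0.06]
turn deg [-0.05  0.01 -0.05] tool cm after [ 0.35  0.24 -0.06]
turn deg [ 1.7995e+02 -8.0000e-02 -2.0000e-02] tool cm after [ 0.35 -0.24  0.06]
```

View pics/w4.png

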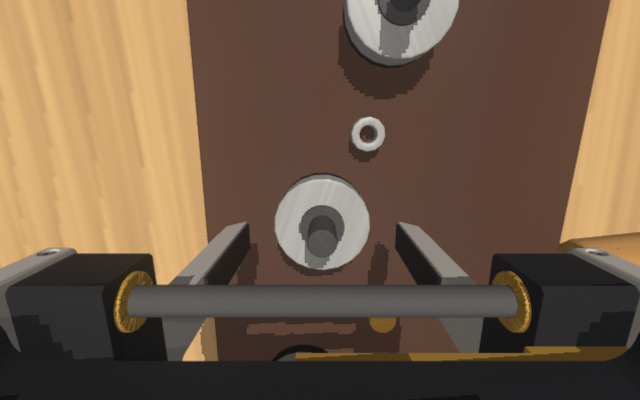

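Run:
```python
from h import *
print(w('w4',322,223,48),w('w4',322,240,80), w('w4',368,133,32))
```

```text
[512.6   4.6  48. ] [512.6   5.   80. ] [547.7  61.9  32. ]
```

Emit:
jog_arm(turn=[[0,0,0],[0,0,0],[0,0,0],[0,0,0],[0,0,0],[0,0,0],[0,0,0],[0,0,0]], dp=[[0.3,0.38,0.02],[0,0,0],[0,0,0],[0,0,0],[0,0,0],[0,0,0],[0,0,0],[0,0,0]], gripper=[0,0.6,1,1,1,1,1,1], grip_force=25)

```text
clock: 21.15
eef_pos: [512.4, 4.6, 55.2]
eef_rot: [2.609, 1.569, 2.547]
wrist_force: [0.1, -1.3, 0.8]
finger_gap: 27.2
```

Run:
```python
from h import *
plan([512,4,56],-3.5)
```

```text
t 21.15 p [512.4   4.6  55.2] F [ 0.08 -1.28  0.8 ] gap 27.2
R [[-0.001, 0.062, 0.998], [0.001, 0.998, -0.062], [-1.0, 0.001, -0.002]]
shift world [-0.4 -0.6  0.8] tool cm [-0.08 -0.06 -0.04]
turn deg [-0.05 -0.09 -0.05] tool cm after [-0.08 -0.06 -0.04]
turn deg [ 1.7995e+02 -8.0000e-02  1.4000e-01] tool cm after [-0.08  0.06  0.04]
```

Emit:
jog_arm(turn=[[0,0,0],[0,0,0],[0,0,0]], dp=[[0,0,0],[0,0,0],[0,0,0]], gripper=[1,1,1])

```text
clock: 21.52
eef_pos: [512.5, 4.6, 55.2]
eef_rot: [2.532, 1.569, 2.47]
wrist_force: [0.5, 0.0, 0.2]
finger_gap: 17.5
```

Emit:
jog_arm(turn=[[0,0,0],[0,0,0],[0,0,0]], dp=[[-0.3,0,0],[-1,0,0],[-1,0,0]], gripper=[1,1,1])

```text
clock: 21.9
eef_pos: [511.1, 4.7, 77.8]
eef_rot: [2.986, 1.565, 2.924]
wrist_force: [0.5, -0.1, -6.2]
finger_gap: 17.8
```

Emit:
jog_arm(turn=[[0,0,0],[0,0,0],[0,0,0],[0,0,0],[0,0,0],[0,0,0],[0,0,0],[0,0,0]], dp=[[-2.5,0,0],[-2.5,0.5,0],[-0.5,2,-0.3],[0,3,-0.5],[0,4,-0.5],[0,4,-0.5],[0,4,-0.5],[0,4,-0.5]], gripper=[1,1,1,1,1,1,1,1])

```text
clock: 22.9
eef_pos: [496.7, 225.0, 140.8]
eef_rot: [2.578, 1.568, 2.511]
wrist_force: [1.6, -0.7, -6.6]
finger_gap: 17.4
```

Emit:
jog_arm(turn=[[0,0,0],[0,0,0],[0,0,0],[0,0,0]], dp=[[0,3.5,-0.4],[0,2.5,-0.2],[0,1,-0.2],[0,0,0]], gripper=[1,1,1,1])

```text
clock: 23.4
eef_pos: [491.9, 299.5, 142.5]
eef_rot: [2.619, 1.568, 2.556]
wrist_force: [-0.5, -0.6, -7.9]
finger_gap: 17.6
```

Run:
```python
from h import *
p,d=snap('wrist','w5')
snap('top','t5')
plan([495.5,312,50],-3.5)
p=cv2.imread('pics/t5.png')[160:270,150:290]
cv2.imwrite('pics/t5c.png',cv2.resize(p,None,fx=5,fy=5,interpolation=cv2.INTER_CUBIC))
p=cv2.imread('pics/top0.png')[190:250,160:230]
cv2.imwrite('pics/dish0.png',cv2.resize(p,None,fx=8,fy=8,interpolation=cv2.INTER_CUBIC))
```

```text
t 23.5 p [492.2 298.7 142.5] F [ 0.32  0.17 -7.13] gap 17.5
R [[-0.002, 0.064, 0.998], [0.001, 0.998, -0.064], [-1.0, 0.001, -0.002]]
shift world [  3.3  13.3 -92.5] tool cm [9.25 1.34 0.26]
turn deg [-0.19 -0.12 -0.07] tool cm after [9.25 1.35 0.25]
turn deg [ 1.7981e+02 -1.1000e-01  1.9000e-01] tool cm after [ 9.25 -1.35 -0.25]
```

View pics/w5.png

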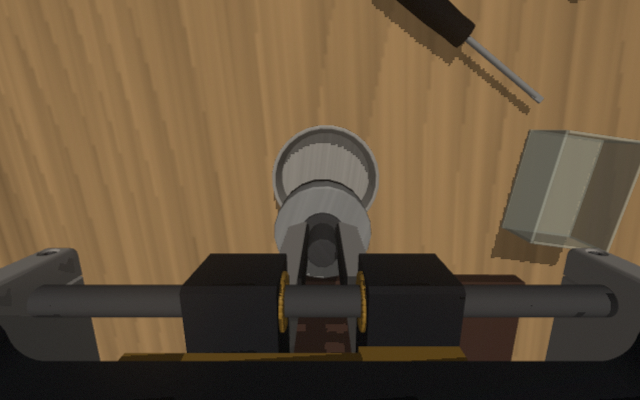

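View pics/dish0.png

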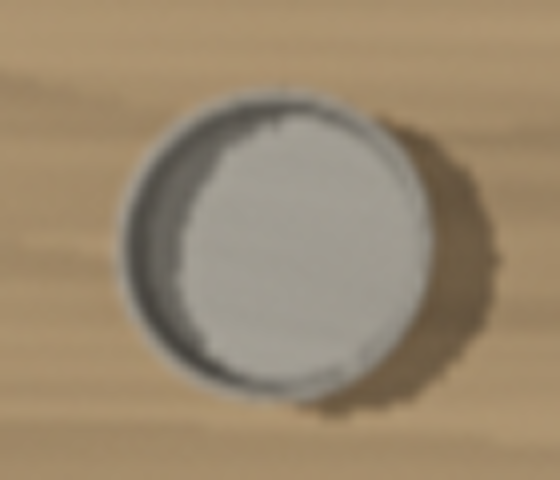

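Run:
```python
from h import *
print(w('top0',193.9,220.2,26)); 
for r in (126,178,179): print(w('w5',325,r,26))
print(w('w5',272,178,26),w('w5',378,178,26))
print('foot body',w('w5',323,229,142.5-7))
```

```text
[497.7 315.5  26. ]
[499.  367.4  26. ]
[495.8 316.3  26. ]
[495.7 315.2  26. ]
[442.2 319.7  26. ] [549.4 312.9  26. ]
foot body [492.7 300.4 135.5]
```

Emit:
jog_arm(turn=[[0,0,0],[0,0,0],[0,0,0],[0,0,0],[0,0,0],[0,0,0]], dp=[[0,1.0,0.3],[0,0.5,0.2],[2,0,0],[3,0,0],[1.5,0,0],[0,0,0]], gripper=[1,1,1,1,1,1])

```text
clock: 24.25
eef_pos: [500.3, 313.5, 76.7]
eef_rot: [1.878, 1.569, 1.811]
wrist_force: [0.6, -0.6, -7.3]
finger_gap: 17.0
```

Run:
```python
from h import *
plan([496.3,314,41.2],-3.5)
```

```text
t 24.25 p [500.3 313.5  76.7] F [ 0.62 -0.62 -7.3 ] gap 17.0
R [[-0.0, 0.067, 0.998], [0.002, 0.998, -0.067], [-1.0, 0.002, -0.001]]
shift world [ -4.    0.5 -35.5] tool cm [ 3.55  0.02 -0.4 ]
turn deg [-0.35 -0.04 -0.11] tool cm after [ 3.55  0.03 -0.4 ]
turn deg [ 1.7965e+02 -1.8000e-01  6.0000e-02] tool cm after [ 3.55 -0.03  0.4 ]
```

Emit:
jog_arm(turn=[[0,0,0],[0,0,0],[0,0,0],[0,0,0]], dp=[[0.5,0,-0.35],[1.5,0,0],[0.5,0,0],[0,0,0]], gripper=[1,1,1,1])

```text
clock: 24.75
eef_pos: [497.5, 314.3, 52.2]
eef_rot: [1.072, 1.567, 1.004]
wrist_force: [-0.4, -0.5, -6.7]
finger_gap: 17.1
```

Emit:
jog_arm(turn=[[0,0,0],[0,0,0]], dp=[[0.3,0,0],[0,0,0]], gripper=[1,1])

```text
clock: 25.0
eef_pos: [497.7, 314.4, 49.4]
eef_rot: [1.015, 1.566, 0.948]
wrist_force: [0.5, -0.2, -7.4]
finger_gap: 17.5
```

Emit:
jog_arm(turn=[[0,0,0],[0,0,0],[0,0,0]], dp=[[0.3,0,0],[0.2,0,0],[0.1,0,0]], gripper=[1,1,1])

```text
clock: 25.38
eef_pos: [498.0, 314.5, 43.4]
eef_rot: [0.957, 1.565, 0.89]
wrist_force: [0.0, -0.5, -6.8]
finger_gap: 17.2
```

Emit:
jog_arm(turn=[[0,0,0],[0,0,0]], dp=[[0.1,0,0],[0.1,0,0]], gripper=[1,1])

```text
clock: 25.62
eef_pos: [498.0, 314.6, 41.3]
eef_rot: [0.95, 1.565, 0.883]
wrist_force: [-0.8, 0.0, -2.4]
finger_gap: 17.9
```

Emit:
jog_arm(turn=[[0,0,0],[0,0,0],[0,0,0],[0,0,0],[0,0,0]], dp=[[0.05,0,0],[0,0,0],[0,0,0],[0,0,0],[0,0,0]], gripper=[1,0.6,0.5,0.5,0.5])

```text
clock: 26.25
eef_pos: [499.3, 315.3, 42.9]
eef_rot: [0.779, 1.561, 0.712]
wrist_force: [0.1, 0.9, 0.5]
finger_gap: 47.0
```

Emit:
jog_arm(turn=[[0,0,0],[0,0,0],[0,0,0],[0,0,0],[0,0,0],[0,0,0],[0,0,0],[0,0,0]], dp=[[-1,0,0],[-3,0,0],[-3,0,0],[-1,-3,0.8],[0,-4,1.2],[0,-4,1.2],[0,-4,1.2],[0,0,0]], gripper=[0.4,0,0,0,0,0,0,0])

```text
clock: 27.25
eef_pos: [534.2, 158.5, 130.5]
eef_rot: [0.617, 1.556, 0.551]
wrist_force: [-0.2, 2.2, -0.3]
finger_gap: 93.9
```

Run:
```python
from h import *
p,d=snap('wrist','w6')
snap('scene','s6')
plan([568,139,56],-3.5)
p=cv2.imread('pics/s6.png')[100:320,120:440]
cv2.imwrite('pics/s6c.png',cv2.resize(p,None,fx=2.5,fy=2.5,interpolation=cv2.INTER_CUBIC))
```

```text
t 27.35 p [533.8 160.7 130.4] F [ 0.45  0.26 -0.35] gap 93.9
R [[0.012, 0.063, 0.998], [0.008, 0.998, -0.063], [-1.0, 0.009, 0.012]]
shift world [ 34.2 -21.7 -74.4] tool cm [ 7.46 -2.02  3.46]
turn deg [-0.13  0.68 -0.51] tool cm after [ 7.44 -1.96  3.55]
turn deg [179.86  -0.79  -1.07] tool cm after [ 7.44  1.96 -3.55]
```

View pics/w6.png

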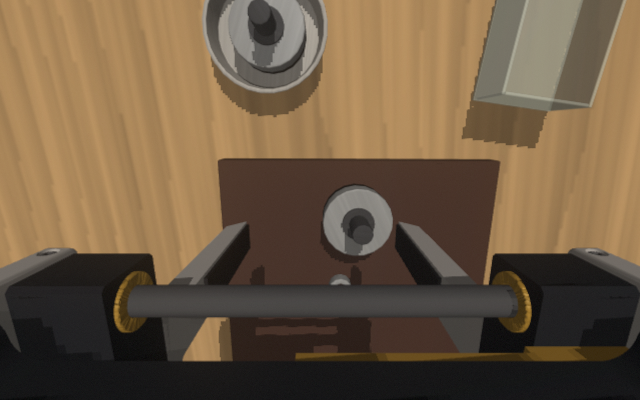

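View pics/s6c.png

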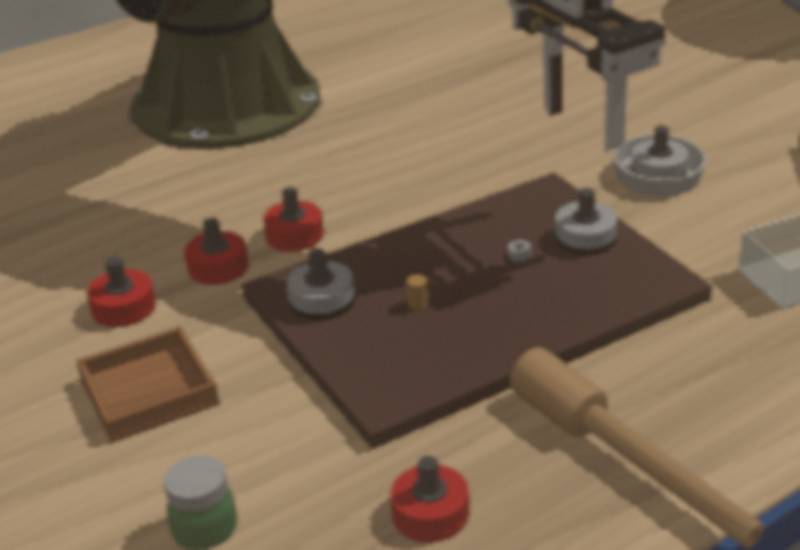

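Run:
```python
from h import *
print(w('w6',357.5,220,48), w('w6',263,33,34),w('w6',267,30,26))
```

```text
[566.8 141.8  48. ] [494.5 308.6  34. ] [497.1 313.1  26. ]
```

Emit:
jog_arm(turn=[[0,0.6,-0.4],[0,0,0],[0,0,0],[0,0,0],[0,0,0]], dp=[[0,-1,1.7],[0,-1,1.8],[2,0,0],[2,0,0],[0,0,0]], gripper=[0,0,0,0,0])

```text
clock: 27.98
eef_pos: [567.6, 145.0, 90.9]
eef_rot: [0.869, 1.567, 0.813]
wrist_force: [0.6, 0.1, -0.1]
finger_gap: 93.5
```

Run:
```python
from h import *
snap('wrist','w7')
plan([568,139,56],-3.5)
```

```text
t 28.02 p [568.1 145.   92. ] F [-0.03 -0.01 -0.06] gap 93.7
R [[0.004, 0.056, 0.998], [0.003, 0.998, -0.056], [-1.0, 0.003, 0.004]]
shift world [ -0.1  -6.  -36. ] tool cm [ 3.6  -0.62  0.01]
turn deg [ 0.28  0.22 -0.18] tool cm after [ 3.6  -0.6   0.03]
turn deg [-179.72    0.28    0.34] tool cm after [ 3.6   0.6  -0.03]
```

View pics/w7.png

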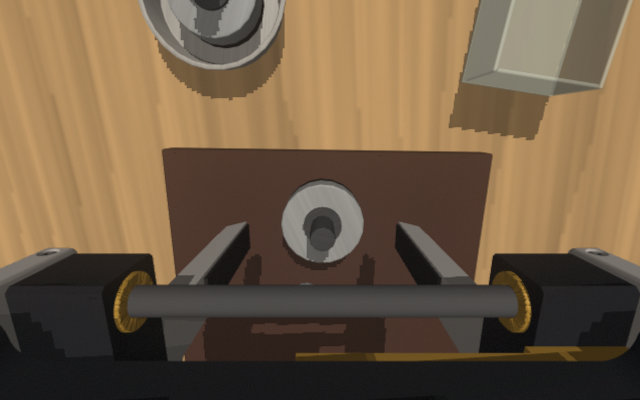

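Run:
```python
from h import *
print(w('w7',322.5,221.5,48))
```

```text
[568.3 139.8  48. ]
```

Emit:
jog_arm(turn=[[0,0.2,-0.2],[0,0,0],[0,0,0],[0,0,0]], dp=[[1.5,-0.45,0],[1.5,0,0],[0.3,0,0],[0,0,0]], gripper=[0,0,0.3,0.4])

```text
clock: 28.52
eef_pos: [568.3, 141.2, 58.2]
eef_rot: [-0.135, 1.569, -0.19]
wrist_force: [-0.2, 1.0, -0.1]
finger_gap: 77.4
```

Run:
```python
from h import *
plan([567.5,141,55.5],-3.5)
```

```text
t 28.52 p [568.3 141.2  58.2] F [-0.19  0.97 -0.08] gap 77.4
R [[0.002, 0.055, 0.998], [-0.0, 0.998, -0.055], [-1.0, -0.0, 0.002]]
shift world [-0.8 -0.2 -2.7] tool cm [ 0.27 -0.03 -0.08]
turn deg [0.34 0.1  0.01] tool cm after [ 0.27 -0.03 -0.08]
turn deg [-1.7966e+02 -2.0000e-02  1.6000e-01] tool cm after [0.27 0.03 0.08]
```

Emit:
jog_arm(turn=[[0,0,0],[0,0,0],[0,0,0],[0,0,0],[0,0,0],[0,0,0],[0,0,0],[0,0,0]], dp=[[0.25,-0.1,0],[0,0,0],[0,0,0],[0,0,0],[0,0,0],[0,0,0],[0,0,0],[0,0,0]], gripper=[0.5,1,1,1,1,1,1,1])

```text
clock: 29.52
eef_pos: [568.5, 140.2, 56.5]
eef_rot: [0.033, 1.568, -0.022]
wrist_force: [0.4, -0.1, -0.4]
finger_gap: 17.4
```

Emit:
jog_arm(turn=[[0,0,0],[0,0,0]], dp=[[0,0,0],[0,0,0]], gripper=[1,1])

```text
clock: 29.78
eef_pos: [568.5, 140.3, 56.5]
eef_rot: [0.034, 1.568, -0.022]
wrist_force: [-1.2, -0.0, 0.2]
finger_gap: 17.4
```

Emit:
jog_arm(turn=[[0,0,0],[0,0,0],[0,0,0]], dp=[[-0.3,0,0],[-1,0,0],[-1,0,0]], gripper=[1,1,1])

```text
clock: 30.15
eef_pos: [567.1, 140.0, 78.9]
eef_rot: [-2.619, 1.569, -2.674]
wrist_force: [-0.0, 0.4, -7.0]
finger_gap: 17.5
```

Emit:
jog_arm(turn=[[0,0,0],[0,0,0],[0,0,0],[0,0,0],[0,0,0],[0,0,0],[0,0,0],[0,0,0]], dp=[[-2.5,0,0],[-2.5,-0.5,0],[-0.5,-2,-0.3],[0,-3.5,-0.4],[0,-4.5,-0.5],[0,-4.5,-0.5],[0,-4.5,-0.5],[0,-4.5,-0.5]], gripper=[1,1,1,1,1,1,1,1])

```text
clock: 31.15
eef_pos: [522.4, -106.9, 135.5]
eef_rot: [-2.849, 1.567, -2.901]
wrist_force: [0.1, 0.9, -6.7]
finger_gap: 17.5
```

Emit:
jog_arm(turn=[[0,0,0],[0,0,0],[0,0,0],[0,0,0],[0,0,0],[0,0,0],[0,0,0],[0,0,0]], dp=[[0,-4.5,-0.5],[0,-4.5,-0.5],[0,-4.5,-0.5],[0,-4,-0.4],[0,-3,-0.4],[0,-1.5,-0.2],[0,0,0],[0,0,0]], gripper=[1,1,1,1,1,1,1,1])

```text
clock: 32.15
eef_pos: [475.7, -337.0, 131.8]
eef_rot: [2.961, 1.56, 2.903]
wrist_force: [-0.0, 0.3, -6.8]
finger_gap: 17.7
```

Run:
```python
from h import *
snap('wrist','w8')
plan([487.7,-334.5,70],-3.5)
p=cv2.imread('pics/top0.png')[195:260,395:460]
cv2.imwrite('pics/tray0.png',cv2.resize(p,None,fx=8,fy=8,interpolation=cv2.INTER_CUBIC))
```

```text
t 32.2 p [ 475.7 -337.   131.8] F [ 0.79  0.66 -6.77] gap 17.3
R [[-0.01, 0.058, 0.998], [0.002, 0.998, -0.058], [-1.0, 0.002, -0.01]]
shift world [ 12.    2.5 -61.8] tool cm [6.17 0.3  1.24]
turn deg [ 0.15 -0.59 -0.1 ] tool cm after [6.18 0.32 1.18]
turn deg [-1.7985e+02  1.6000e-01 -9.3000e-01] tool cm after [ 6.18 -0.32 -1.18]
```

View pics/w8.png

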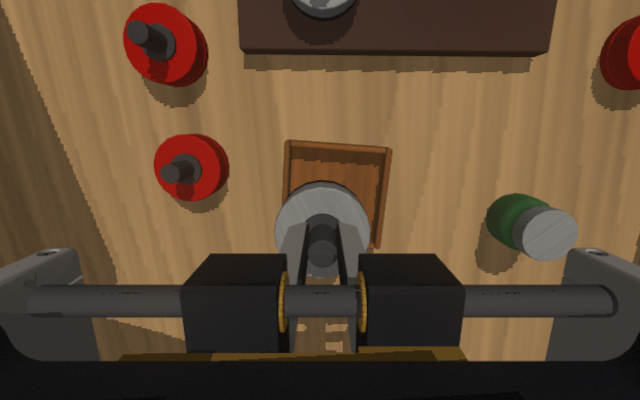

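View pics/tray0.png

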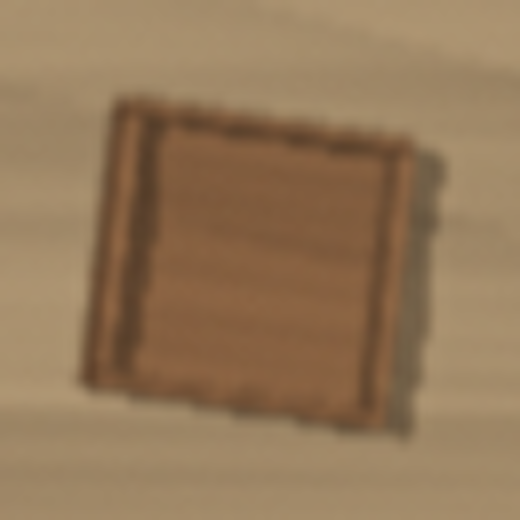

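Run:
```python
from h import *
q=[w('top0',395+u/8-.45,195+v/8-.45,26) for u,v in [(121,97),(412,137),(382,427),(90,385)]]
print(q,np.mean(q,0),np.linalg.norm(q[0]-q[1]),np.linalg.norm(q[1]-q[2]))
a,b=w('w8',286,141,26),w('w8',391,149,26);print(a,b,np.linalg.norm(a-b))
d=(b-a)/np.linalg.norm(b-a);n=np.array([d[1],-d[0],0]); n=n if n[1]<0 else -n
print((a+b)/2+n*52)
```

```text
[array([ 545.7, -287.4,   26. ]), array([ 533.3, -390.6,   26. ]), array([ 431.5, -378.1,   26. ]), array([ 444.5, -275.5,   26. ])] [ 488.75 -332.9    26.  ] 103.94229168149032 102.5645650310086
[ 443.6 -280.2   26. ] [ 543.  -293.5   26. ] 100.28584147326079
[ 486.40371245 -338.39067537   26.        ]
```

Emit:
jog_arm(turn=[[0,-0.5,0],[0,0,0],[0,0,0],[0,0,0],[0,0,0]], dp=[[0,0.2,0.8],[0,0,0.4],[2,0,0],[2.5,0,0],[0,0,0]], gripper=[1,1,1,1,1])

```text
clock: 32.83
eef_pos: [490.9, -333.2, 86.5]
eef_rot: [1.235, 1.569, 1.18]
wrist_force: [-0.4, 0.3, -6.2]
finger_gap: 17.9
```

Run:
```python
from h import *
snap('top','t9')
p=cv2.imread('pics/t9.png')[195:260,395:460]
plan([488,-335,42.5],-3.5)
```

```text
t 32.88 p [ 491.5 -333.7   87.9] F [-0.19 -0.32 -7.46] gap 17.3
R [[0.002, 0.055, 0.999], [-0.0, 0.999, -0.055], [-1.0, -0.0, 0.002]]
shift world [ -3.5  -1.3 -45.4] tool cm [ 4.54 -0.15 -0.35]
turn deg [0.37 0.13 0.  ] tool cm after [ 4.54 -0.15 -0.34]
turn deg [-179.63   -0.      0.21] tool cm after [4.54 0.15 0.34]
```

Emit:
jog_arm(turn=[[0,0,0],[0,0,0],[0,0,0],[0,0,0],[0,0,0]], dp=[[0.5,-0.1,-0.35],[1.5,0,0],[1,0,0],[0.4,0,0],[0,0,0]], gripper=[1,1,1,1,1])

```text
clock: 33.5
eef_pos: [488.7, -335.1, 53.7]
eef_rot: [-0.349, 1.566, -0.403]
wrist_force: [0.3, -0.6, -5.9]
finger_gap: 17.2
```

Emit:
jog_arm(turn=[[0,0,0],[0,0,0]], dp=[[0.2,0,0],[0.2,0,0]], gripper=[1,1])

```text
clock: 33.75
eef_pos: [489.0, -335.3, 50.1]
eef_rot: [-0.387, 1.565, -0.442]
wrist_force: [0.9, -1.1, -5.9]
finger_gap: 17.7
```

Emit:
jog_arm(turn=[[0,0,0],[0,0,0],[0,0,0]], dp=[[0.3,0,0],[0.2,0,0],[0.1,0,0]], gripper=[1,1,1])

```text
clock: 34.12
eef_pos: [489.1, -335.4, 43.8]
eef_rot: [-0.399, 1.565, -0.454]
wrist_force: [-0.7, 0.9, -6.1]
finger_gap: 17.6
```

Emit:
jog_arm(turn=[[0,0,0]], dp=[[0.1,0,0]], gripper=[1])

```text
clock: 34.25
eef_pos: [489.1, -335.4, 42.8]
eef_rot: [-0.4, 1.564, -0.455]
wrist_force: [0.0, -0.5, -5.8]
finger_gap: 17.2
```

Emit:
jog_arm(turn=[[0,0,0]], dp=[[0.05,0,0]], gripper=[1])

```text
clock: 34.38
eef_pos: [489.2, -335.5, 42.5]
eef_rot: [-0.429, 1.564, -0.483]
wrist_force: [-1.9, 0.2, -0.7]
finger_gap: 17.5
```

Contact. Release and lift clear.

Emit:
jog_arm(turn=[[0,0,0],[0,0,0],[0,0,0],[0,0,0],[0,0,0]], dp=[[0.02,0,0],[0,0,0],[0,0,0],[0,0,0],[0,0,0]], gripper=[1,0.6,0.5,0.5,0.5])

```text
clock: 35.0
eef_pos: [490.3, -336.3, 44.2]
eef_rot: [-0.489, 1.56, -0.544]
wrist_force: [-0.5, -0.9, -0.1]
finger_gap: 46.9
```

Emit:
jog_arm(turn=[[0,0,0],[0,0,0],[0,0,0],[0,0,0],[0,0,0],[0,0,0],[0,0,0],[0,0,0]], dp=[[-1,0,0],[-3,0,0],[-4,0,0],[-4,-1,-1],[0,-3,-3],[0,-3,-3],[0,-2,-2],[0,0,0]], gripper=[0.4,0.4,0.4,0.4,0.4,0.4,0.4,0.4])

```text
clock: 36.0
eef_pos: [392.3, -423.1, 173.7]
eef_rot: [-0.609, 1.555, -0.662]
wrist_force: [0.9, 0.8, 0.1]
finger_gap: 56.3
```

Run:
```python
from h import *
rep()
snap('top','t10');snap('scene','s10')
p=cv2.imread('pics/t10.png')[130:265,160:460]
cv2.imwrite('pics/t10c.png',cv2.resize(p,None,fx=2.66,fy=2.66,interpolation=cv2.INTER_CUBIC))
p=cv2.imread('pics/s10.png')[100:320,120:440]
cv2.imwrite('pics/s10c.png',cv2.resize(p,None,fx=2.5,fy=2.5,interpolation=cv2.INTER_CUBIC))
```

```text
t 36.0 p [ 392.3 -423.1  173.7] F [0.93 0.81 0.11] gap 56.3
R [[0.012, 0.053, 0.999], [-0.01, 0.999, -0.053], [-1.0, -0.009, 0.013]]
```

View pics/t10c.png

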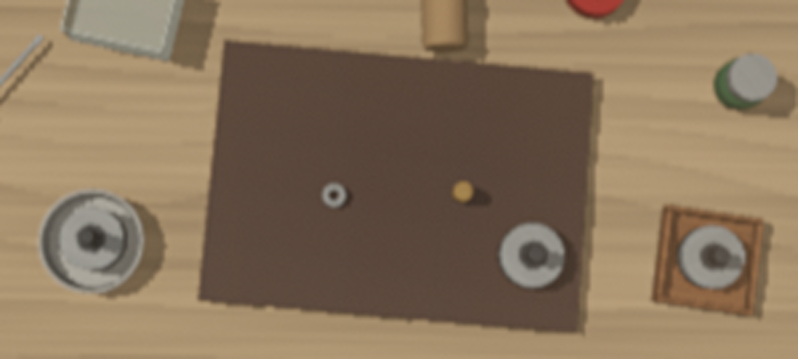

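View pics/s10c.png

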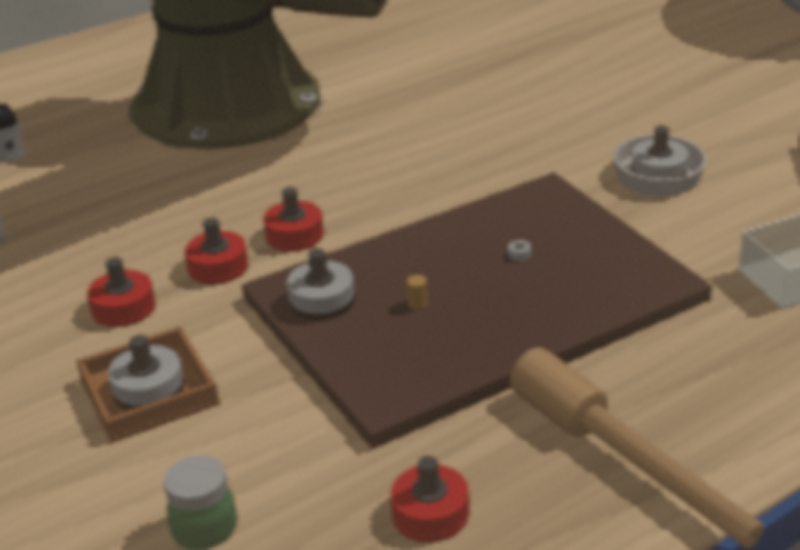

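Run:
```python
from h import *
print(order.sign_off())
```

```text
the job is handed in; nothing more can be done
None
```

I dragged all three feet about 40 mm or more along the slab, then sorted them by how hard they dragged. I signed off at 36 s of the 72 s allowed, and no verdict was reported.

| Foot (start position) | Drag at about 34 mm/s | Drag at about 12 mm/s | Drag at about 4 mm/s | Verdict | Now in |
|---|---|---|---|---|---|
| At y ≈ +137 mm | 4.7 N | not tried | not tried | hardest | wooden tray |
| At y ≈ +1 mm | 2.3 N | 1.6 N | 1.3 N | easiest | metal dish |
| At y ≈ −145 mm | 3.2 N | 2.7 N | 2.6 N | middling | left on the slab |

**Final check:** The last pictures show all three feet upright. The two moved feet sit near the middle of their containers, and the gripper is clear of everything. The collar, dowel, mallet and other bystanders look unmoved.

**Readings that disagreed:**
- **Easiest foot:** it read well above the stated 0.7 N, because drag grew with speed and the finger's vertical force shifted the readings.
- **Middling foot:** one push in the opposite direction read 5.5 N, while the finger was bearing down by about 2.7 N. I then repeated that foot and the easiest one more slowly.
- **Order:** it was the same at every speed where I could compare feet. The hardest foot was tried at the one speed only.

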